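# Start an embossing press from its control box

### The job

With the tips of the closed fingers, start the embossing press from the orange control box: first tip the long rocker over by pressing its raised far half all the way down, next push the square key fully in, and last press the round mushroom button right down, keep it down for two seconds, let it come up and move clear. Press nothing out of turn, and leave the brass die, the tin, the spool and the hand stamp standing where they are; nothing is to be picked up or carried.

Things in the scene. Friction and masses are not known exactly. Their poses are not given: they have to be found in the camera images.
- panel: control box fixed to the bench: orange sides, aluminium top, 230 mm (its x) by 380 mm (its y), 60 mm high. Origin at the centre of its underside; z up, x from the robot's side to the far side, y along the row of controls. The three grey controls stand on its top in any order, about 115 mm apart and 30 mm beyond its centre line, in black bezels 14 mm high.
- rocker_pad (a point): point to press on the long rocker: on top of its far half (raised while off), midway across, 28 mm from the hinge line; moves with it. The rocker is a shallow V, 82 mm long along the box's x (two halves of 41 mm), 34 mm wide, in a bezel 96 x 50 mm. Its hinge runs along the panel's y (within 0.1 rad), 84 mm above the bench.
- rocker (a joint): angle of the rocker, rad: 0 off (near half level, far half up at 0.3 rad, its outer end 12 mm up), 0.3 on (solid stop: far half level at 84 mm above the bench, near half up; above 0.24 counts as on). Turns against friction only, about 3 to 5 N on the far half, and stays where it is left; starts between 0 and 0.05.
- key_top (a point): centre of the top face of the square key, 36 x 36 mm, in a bezel 62 x 62 mm; 86 mm above the bench when out. Moves straight down with the key.
- key (a joint): how far the square key is pushed in, m: 0 out, 0.008 fully in (solid stop, top then still 4 mm above its bezel; above 0.006 counts as in). Takes about 4 N of friction and stays where it is left.
- palm_top (a point): top centre of the round mushroom button, 60 mm in diameter, slightly domed, in a bezel 70 x 70 mm; 100 mm above the bench when up. Moves straight down with the button.
- palm (a joint): how far the mushroom button is pressed, m: 0 up, 0.009 right down (solid stop; above 0.006 counts as pressed). A spring takes 2.5 N to start, 7 N right down, and returns it when released.
- die_mid (a point): brass die lying on the box's top in front of (robot's side of) the controls: stepped block 32 x 50 mm, 28 mm high, loose. Point at its centre, 14 mm up.
- tin_mid (a point): round metal tin, 64 mm across, 55 mm high, loose on the bench at the left (+y) end of the box. Point on its axis, 27 mm up.
- spool_mid (a point): wooden spool standing upright, 56 mm across, 70 mm high, loose on the bench at the right (-y) end of the box. Point on its axis, 35 mm up.
- stamp_mid (a point): wooden hand stamp standing upright, 34 mm across, 90 mm high, loose on the bench beyond the box. Point on its axis, 45 mm up.

How it is judged:
By the outcome, as a careful person would: the job done as asked, in the order asked, and still so for the second after the job is handed in, with the robot touching nothing.
It also fails if it takes over 48 s, if anything falls off the work surface, if the arm or the gripper's body presses on something with over 40 N, if the wrist force passes 120 N, or if a joint passes its speed limit or range.

### The arm

A 6-joint arm with a two-finger parallel gripper is mounted at the origin on the work surface. World frame = base frame: x ahead of the robot, y to its left, z up, the work surface at z = 0. Lengths are in m, angles in rad, forces in N, time in s.
With the tool pointing down it reaches from about 0.35 to 0.775 m from the base axis. Payload 7.3 kg.
Tool frame: the origin (TCP) lies midway between the tips of the shut fingers; the grasp point (between the pads) lies behind it (bot.pinch_z is the y of the grasp point in the tool frame, in m); y points along the fingers, x is the direction in which the jaws open and shut, and the axes are right-handed (so a half turn about y gives the same grasp; the last joint's range is limited). The gripper opens to 92 mm and grips with 3 to 60 N. Pads are 19 mm wide; open, the fingers measure 130 mm over their backs; the gripper's body (75 mm by 190 mm) begins 47 mm behind the grasp point.
Start: joints at [-1.376, 0.342, 1.524, -0, 1.275, -0.146], TCP at [0.175, -0.495, 0.206] pointing down, gripper open.
Joint ranges: [-2.53, 2.53], [-0.77, 2.02], [0.04, 2.7], [-1, 4.14], [0.28, 2.66], [-3.11, 3.11]. Speed limits (rad/s): [2.57, 2.57, 3.14, 3.14, 3.14, 3.14].

### API

Orientations are given as a rotation vector (axis times angle).
In Python, from rig import bot, read_camera, camera_info, workorder gives the robot as it stands. The module is installed in compiled form; this text tells all that it offers.
- The arm moves only by the tool drive_tool, never from a script. Its argument "increments" is a list of rows, each a list of 7 numbers: the closure, from 0 (fully open) to 1 (shut), then the shift along the tool's x, y, z in mm, then the turn, a rotation vector about the tool's x, y, z in rad. A call has 1 to 8 rows; each row is the pose to reach, as a shift and turn from the pose commanded when the call began, along the tool's axes at that moment; what a row does not reach only later rows make up. A row lasts 1/12 s, in which the tool goes at most 41.7 mm and 7.16 degrees, less where a joint would pass 70% of its speed; a pose out of reach is approached as far as the arm can. A call with a gripper value outside its range is refused whole. The fingers move at their own pace and stop on an object; "force" is the grip in N (left out, the last holds). Time passes only in rows, so rows that repeat a pose let the fingers close. It gives the time, the measured TCP pose, the force and the opening at its end, in the units of the state.
- bot.observe(): the state, without advancing time (a new reading comes with each control period).
- read_camera(name): name is "scene" or "side" or "wrist"; returns (picture, depth): 400x640x3 uint8, red, green, blue; 400x640 float32, m along the optical axis (not along the pixel's ray), 0 where there is no reading.
- camera_info(name): a dict with "fx", "fy", "cx", "cy" (pixels), "extrinsics" (4x4, takes a point from camera to world coordinates); the wrist camera has in their place "mount" (4x4, takes a point from camera to tool coordinates, whose origin is the TCP and whose axes are the tool frame's). Camera axes: x right, y down, z forward; pixel columns grow to the right and rows downward; lengths in m; the calibration is good to about 2 mm. A picture is of the moment at which its call begins: read the wrist's pose just before it. camera_info takes no time and is no camera call.
- workorder.sign_off(): hands the job in, once; it reports no verdict.
The state is a dict: "time": time; "joints": joint angles; "joint_velocities": joint speeds; "joint_torque": joint torques, N m; "position": TCP position; "tool_rot": TCP orientation; "force": force on the tool from outside, world axes, zero at the start; "torque": the same for the moment, N m; "width": opening from 0.0 (shut) to 1.0 (fully open).
Only numpy, scipy, OpenCV 4.12 (cv2) and the standard library are available. Lean on these libraries where they do the work, as an engineer would, in place of code of your own. Each camera call takes 0.05 s, during which the arm holds its last target.

## Working session

There is one attempt and no reset: what is moved stays moved. The work goes in short steps, Python scripts to look and compute and a tool call to move; the robot and the scene stay as the last step left them, time stands still between calls to the robot, and variables do not carry over. Pictures are saved under pics/ and viewed, and the job is handed in when it is done.

Besides the shell and the picture viewer there is one more tool, called after "Request:" as a command line: name --pt "numbers of a row" for each row, then --argument value for the rest. drive_tool: Moves the arm, as the interface text tells. Its arguments: {"type":"object","properties":{"increments":{"type":"array"},"force":{"type":"number"}},"required":["increments"]}

```bash
mkdir -p pics
cat > h.py <<'E'
import numpy as np,cv2
from rig import bot,read_camera,camera_info,workorder
from scipy.spatial.transform import Rotation as R
def px2w(n,u,v,d,ci=None):
    c=camera_info(n); p=np.array([(u-c['cx'])/c['fx']*d,(v-c['cy'])/c['fy']*d,d,1])
    return (c['extrinsics']@p)[:3]
E
python3 - <<'E'
from h import *
s=bot.observe();print(s['time'],s['position'],s['tool_rot'],s['width'],bot.pinch_z)
print(R.from_rotvec(s['tool_rot']).as_matrix().round(3))
for n in ['scene','side']:
    p,d=read_camera(n);cv2.imwrite(f'pics/{n}0.png',p[:,:,::-1]);np.savez(f'{n}0.npz',p=p,d=d)
    c=camera_info(n);print(n,c['fx'],np.round(c['extrinsics'],3).tolist())
E
```

```text
0.0 [ 0.17540071 -0.49435086  0.20553945] [-1.35027421  0.95537972 -0.95347591] 0.9995899698195447 -0.0188
[[ 0.334 -0.     0.942]
 [-0.942  0.002  0.334]
 [-0.002 -1.     0.   ]]
scene 440.8481340848322 [[0.247, 0.806, -0.539, 1.225], [0.969, -0.213, 0.125, -0.072], [-0.014, -0.553, -0.833, 1.1], [0.0, 0.0, 0.0, 1.0]]
side 488.8380810938569 [[-0.736, -0.482, 0.475, -0.006], [-0.676, 0.504, -0.538, 0.738], [0.02, -0.717, -0.697, 0.927], [0.0, 0.0, 0.0, 1.0]]
```

View pics/scene0.png

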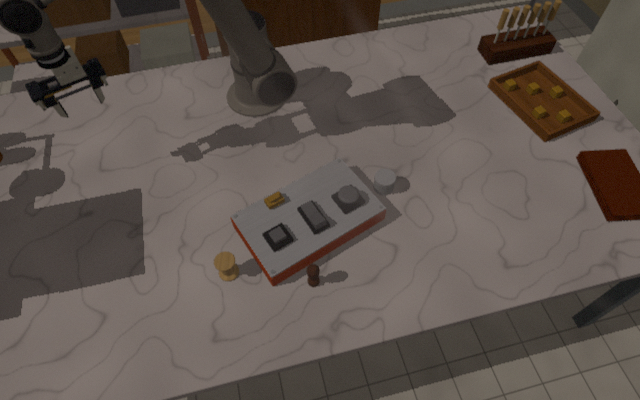

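View pics/side0.png

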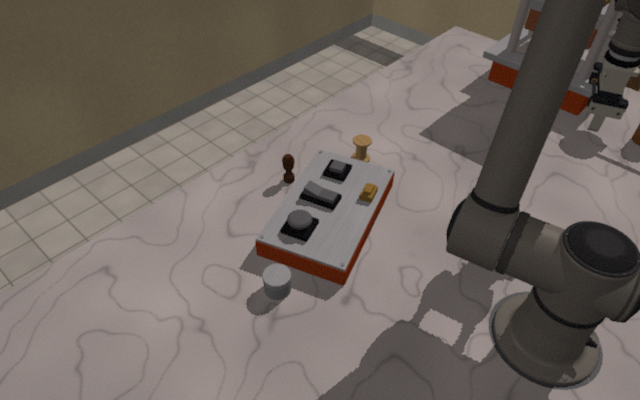

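The scene view shows the key at about (278,236), the rocker at (314,215) and the mushroom at (348,196). The die is at (274,200), the tin at (385,180), the spool at (227,265) and the stamp at (314,274). I'll enlarge the crops next.

Run:
```python
from h import *
a=np.load('scene0.npz');p=a['p'][150:300,210:410,::-1]
cv2.imwrite('pics/sc.png',np.clip(cv2.resize(p,None,fx=4,fy=4,interpolation=cv2.INTER_CUBIC).astype(float)*1.3,0,255))
a=np.load('side0.npz');p=a['p'][130:280,240:410,::-1]
cv2.imwrite('pics/si.png',np.clip(cv2.resize(p,None,fx=4,fy=4,interpolation=cv2.INTER_CUBIC).astype(float)*1.3,0,255))
```

```text
[ WARN:0@0.739] global loadsave.cpp:1063 imwrite_ Unsupported depth image for selected encoder is fallbacked to CV_8U.
```

View pics/sc.png

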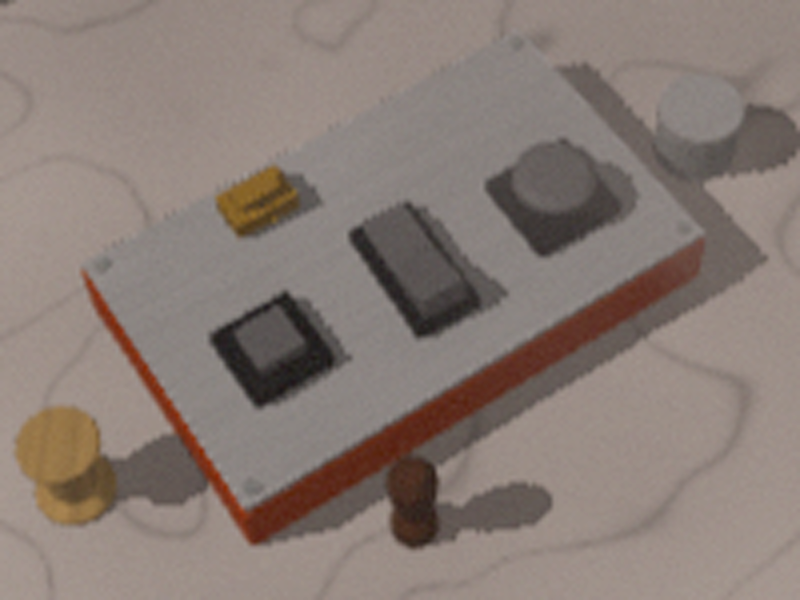

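View pics/si.png

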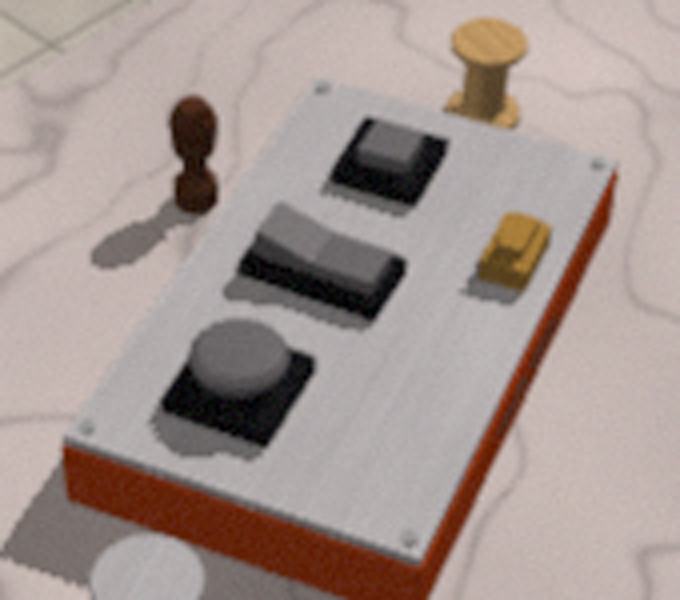

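```bash
cat >> h.py <<'E'
def ray(n,u,v,z):
    c=camera_info(n);T=c['extrinsics'];r=T[:3,:3]@np.array([(u-c['cx'])/c['fx'],(v-c['cy'])/c['fy'],1]);o=T[:3,3]
    return o+r*(z-o[2])/r[2]
OFF={'scene':(210,150),'side':(240,130)}
def cr(n,x,y,z):
    return ray(n,(x+.5)/4-.5+OFF[n][0],(y+.5)/4-.5+OFF[n][1],z)
E
cat > m.py <<'E'
from h import *
M={'scene':dict(nr=(83,270,.06),nl=(517,35,.06),fl=(705,238,.06),fr=(252,508,.06),key=(272,336,.086),palm=(556,177,.098),rend_near=(385,215,.084),tin=(701,108,.055),spool=(59,445,.07),stamp=(413,480,.08),die=(258,197,.08)),
'side':dict(fr=(312,82,.06),nr=(618,166,.06),nl=(420,560,.06),fl=(66,440,.06),key=(390,142,.086),palm=(240,350,.098),hinge=(320,252,.084),rend_far=(268,223,.096),rend_near=(390,270,.084),spool=(490,42,.07),stamp=(194,120,.08))}
for n in M:
    for k,v in M[n].items(): print(n,k,cr(n,*v).round(4))
E
python3 m.py
python3 - <<'E'
from h import *
# depth heights
for n,k in (('scene',[(272,336),(556,177),(400,240),(430,280),(440,295),(385,215)]),('side',[(390,142),(240,350),(290,230),(268,223),(350,260),(380,266)])):
    d=np.load(n+'0.npz')['d']
    for x,y in k:
        u=(x+.5)/4-.5+OFF[n][0];v=(y+.5)/4-.5+OFF[n][1]
        print(n,(x,y),px2w(n,round(u),round(v),d[round(v),round(u)]).round(4))
E
```

```text
scene nr [ 0.5304 -0.1592  0.06  ]
scene nl [0.405  0.1909 0.06  ]
scene fl [0.6159 0.268  0.06  ]
scene fr [ 0.737  -0.0797  0.06  ]
scene key [ 0.6312 -0.0428  0.086 ]
scene palm [0.564  0.1726 0.098 ]
scene rend_near [0.5553 0.0524 0.084 ]
scene tin [0.5034 0.3047 0.055 ]
scene spool [ 0.6665 -0.1925  0.07  ]
scene stamp [0.7534 0.0229 0.08  ]
scene die [ 0.515  -0.0298  0.08  ]
side fr [ 0.734  -0.0756  0.06  ]
side nr [ 0.5213 -0.1533  0.06  ]
side nl [0.3997 0.1956 0.06  ]
side fl [0.6081 0.2716 0.06  ]
side key [ 0.6305 -0.0403  0.086 ]
side palm [0.5597 0.1747 0.098 ]
side hinge [0.5928 0.0693 0.084 ]
side rend_far [0.626  0.0819 0.096 ]
side rend_near [0.5501 0.0511 0.084 ]
side spool [ 0.6646 -0.1897  0.07  ]
side stamp [0.7464 0.0293 0.08  ]
scene (272, 336) [ 0.6319 -0.0421  0.0848]
scene (556, 177) [0.5649 0.1734 0.0983]
scene (400, 240) [0.5806 0.058  0.0859]
scene (430, 280) [0.6185 0.0682 0.0889]
scene (440, 295) [0.6314 0.0732 0.0917]
scene (385, 215) [0.5474 0.0543 0.0737]
side (390, 142) [ 0.633  -0.0428  0.0834]
side (240, 350) [0.558  0.1751 0.0999]
side (290, 230) [0.6176 0.0711 0.0886]
side (268, 223) [0.6267 0.0799 0.0956]
side (350, 260) [0.5741 0.0623 0.0832]
side (380, 266) [0.5573 0.051  0.0831]
```

Panel fit: centre about (0.569, 0.057), yaw about 19.6°. The key, rocker and palm are consistent in both cameras, and the tool is already aligned with the box. I'll close the fingers and travel over high up.

Request:
drive_tool --pt "1 -15 0 23 0 0 0" --pt "1 -35 0 55 0 0 0" --pt "1 -58 0 91 0 0 0" --pt "1 -80 0 126 0 0 0" --pt "1 -102 0 160 0 0 0" --pt "1 -124 0 195 0 0 0" --pt "1 -146 0 229 0 0 0" --pt "1 -160 0 250 0 0 0" --force 20

```text
time: 0.77
position: [0.3589, -0.2573, 0.2061]
tool_rot: [-1.351, 0.954, -0.953]
force: [0.0, -0.6, 1.2]
width: 0.469
```

Request:
drive_tool --pt "1 -15 0 23 0 0 0" --pt "1 -35 0 55 0 0 0" --pt "1 -58 0 91 0 0 0" --pt "1 -80 0 126 0 0 0" --pt "1 -102 0 160 0 0 0" --pt "1 -120 0 190 0 0 0" --pt "1 -130 0 205 0 0 0" --pt "1 -130 0 205 0 0 0"

```text
time: 1.43
position: [0.5089, -0.0663, 0.2056]
tool_rot: [-1.352, 0.952, -0.951]
force: [-1.3, 0.2, 0.1]
width: 0.003
```

Run:
```python
from h import *
s=bot.observe();print(s['time'],s['position'],s['tool_rot'],s['width'],s['force'])
p,d=read_camera('wrist');cv2.imwrite('pics/w1.png',p[:,:,::-1]);np.savez('w1.npz',p=p,d=d,pos=s['position'],rot=s['tool_rot'])
c=camera_info('wrist');print(c['fx'],c['cx'],c['cy'],np.round(c['mount'],3).tolist())
```

```text
1.4333 [ 0.50886664 -0.06628005  0.20557884] [-1.35211835  0.95198504 -0.95066663] 0.0031295947704004985 [-1.34389697  0.20841396  0.05520321]
276.7160076291134 317.3231301411518 200.00309373640985 [[1.0, -0.0, 0.0, 0.0], [-0.001, -0.258, 0.966, -0.179], [-0.0, -0.966, -0.258, 0.07], [0.0, 0.0, 0.0, 1.0]]
```

View pics/w1.png

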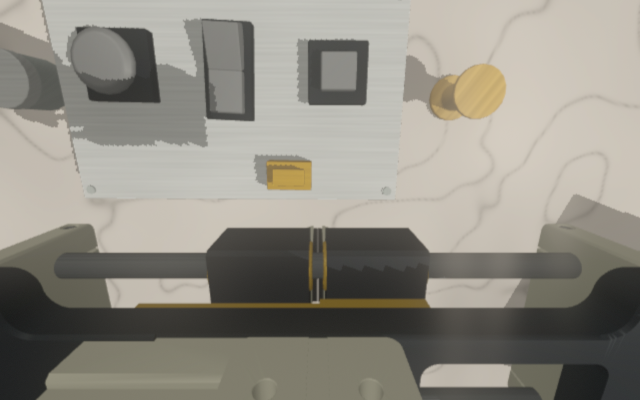

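The wrist view shows the mushroom at about (103,60), the rocker at (229,70) with its crease near row 70, the key at (339,71) and the die at (289,175). The closed fingers sit around (317,231). I'll check the finger shape with depth and measure the points.

```bash
cat >> h.py <<'E'
def wray(f,u,v,z=None,d=None):
    a=np.load(f);c=camera_info('wrist');Rm=R.from_rotvec(a['rot']).as_matrix()
    T=np.eye(4);T[:3,:3]=Rm;T[:3,3]=a['pos'];T=T@np.array(c['mount'])
    q=np.array([(u-c['cx'])/c['fx'],(v-c['cy'])/c['fy'],1])
    if d is not None: return T[:3,:3]@(q*d)+T[:3,3]
    r=T[:3,:3]@q;o=T[:3,3];return o+r*(z-o[2])/r[2]
E
python3 - <<'E'
from h import *
a=np.load('w1.npz');d=a['d'];c=camera_info('wrist');M=np.array(c['mount'])
for u,v in [(225,235),(225,260),(225,290),(260,235),(300,235),(300,245),(313,230),(317,235),(317,245),(322,260),(330,235),(400,232),(400,280),(420,260)]:
    z=d[v,u];q=np.array([(u-c['cx'])/c['fx']*z,(v-c['cy'])/c['fy']*z,z,1]);print((u,v),z.round(3),((M@q)[:3]*1000).round(0))
p=a['p'][0:220,40:420,::-1];cv2.imwrite('pics/w1c.png',cv2.resize(p,None,fx=2,fy=2,interpolation=cv2.INTER_CUBIC))
p=a['p'][210:320,200:440,::-1];cv2.imwrite('pics/w1f.png',cv2.resize(p,None,fx=3,fy=3,interpolation=cv2.INTER_CUBIC))
E
```

```text
(225, 235) 0.086 [-28. -99.  37.]
(225, 260) 0.075 [ -25. -111.   35.]
(225, 290) 0.078 [ -26. -110.   25.]
(260, 235) 0.086 [-18. -98.  37.]
(300, 235) 0.087 [ -5. -98.  37.]
(300, 245) 0.079 [  -5. -106.   37.]
(313, 230) 0.16 [ -2. -29.  12.]
(317, 235) 0.158 [  0. -32.  10.]
(317, 245) 0.144 [  0. -46.  10.]
(322, 260) 0.083 [   2. -103.   31.]
(330, 235) 0.086 [  4. -98.  37.]
(400, 232) 0.089 [ 27. -96.  37.]
(400, 280) 0.076 [  23. -111.   29.]
(420, 260) 0.074 [  28. -111.   35.]
```

View pics/w1c.png

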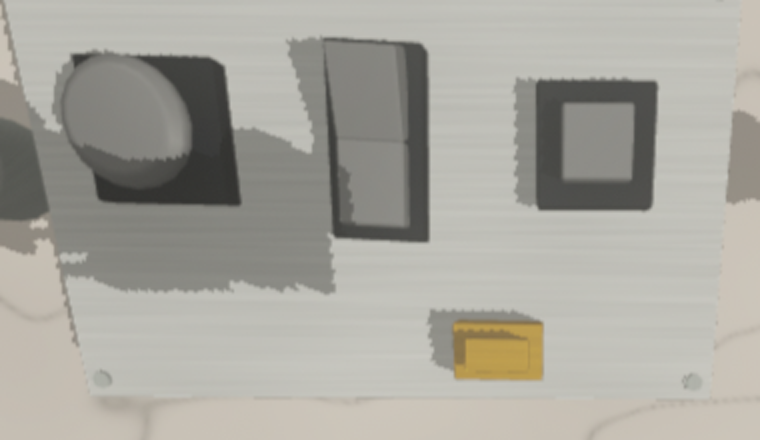

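View pics/w1f.png

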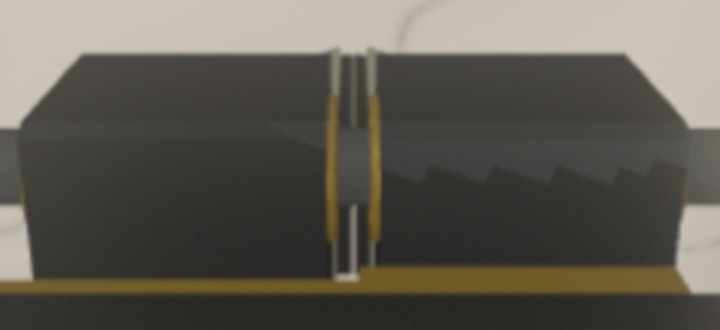

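Run:
```python
from h import *
def w(x,y,z): return wray('w1.npz',(x+.5)/2-.5+40,(y+.5)/2-.5,z)
for k,v in dict(nl=(92,395,.06),nr=(710,397,.06),key=(598,142,.086),creaseL=(336,137,.084),creaseR=(406,142,.084),farL=(324,41,.096),farR=(404,45,.096),nearL=(339,224,.084),nearR=(409,228,.084),palm=(121,113,.098),palm_b=(127,122,.09),die=(498,350,.074)).items(): print(k,w(*v).round(4))
d=np.load('w1.npz')['d']
for x,y in [(598,142),(365,90),(365,60),(370,180),(120,110)]:
    u,v=x//2+40,y//2;print((x,y),wray('w1.npz',u,v,d=d[v,u]).round(4))
```

```text
nl [0.4016 0.1929 0.06  ]
nr [ 0.527  -0.1597  0.06  ]
key [ 0.6319 -0.045   0.086 ]
creaseL [0.5903 0.0788 0.084 ]
creaseR [0.5998 0.0453 0.084 ]
farL [0.6273 0.0889 0.096 ]
farR [0.6382 0.0538 0.096 ]
nearL [0.5504 0.0673 0.084 ]
nearR [0.5608 0.0326 0.084 ]
palm [0.5655 0.1709 0.098 ]
palm_b [0.5622 0.1735 0.09  ]
die [ 0.5136 -0.0304  0.074 ]
(598, 142) [ 0.6318 -0.0453  0.0856]
(365, 90) [0.6143 0.0677 0.0919]
(365, 60) [0.6263 0.0704 0.0934]
(370, 180) [0.5764 0.0572 0.0844]
(120, 110) [0.5665 0.1701 0.0995]
```

Request:
drive_tool --pt "1 -12 5 20 0 0 0" --pt "1 -28 15 46 0 0 0" --pt "1 -46 28 76 0 0 0" --pt "1 -64 44 105 0 0 0" --pt "1 -80 58 130 0 0 0" --pt "1 -91 72 148 0 0 0" --pt "1 -93 82 151 0 0 0" --pt "1 -93 84 151 0 0 0"

```text
time: 2.15
position: [0.6173, 0.0683, 0.1195]
tool_rot: [-1.355, 0.958, -0.952]
force: [-1.2, -0.1, -0.1]
width: 0.004
```

Run:
```python
from h import *
s=bot.observe();print(s['time'],s['position'],s['force'],s['width']);print(R.from_rotvec(s['tool_rot']).as_matrix().round(3))
p,d=read_camera('side');np.savez('side1.npz',p=p,d=d);cv2.imwrite('pics/si1.png',cv2.resize(p[100:250,240:410,::-1],None,fx=4,fy=4,interpolation=cv2.INTER_CUBIC))
print(bot.observe()['position'])
```

```text
2.15 [0.61728316 0.06827893 0.11947494] [-1.21053848 -0.08572422 -0.09438142] 0.0044836580905814735
[[ 0.335 -0.005  0.942]
 [-0.942 -0.     0.335]
 [-0.001 -1.    -0.005]]
[0.61717318 0.06750852 0.12038218]
```

View pics/si1.png

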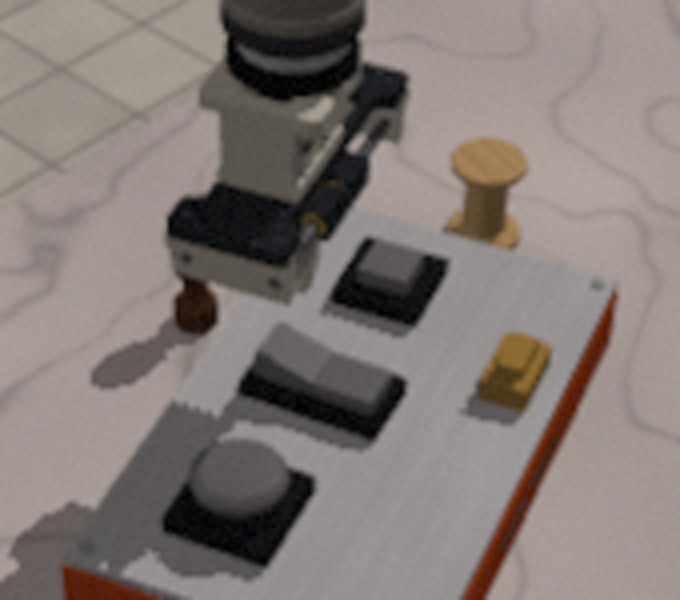

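```bash
cat >> h.py <<'E'
def proj(n,P):
    c=camera_info(n);q=np.linalg.inv(c['extrinsics'])@np.r_[P,1];return q[0]/q[2]*c['fx']+c['cx'],q[1]/q[2]*c['fy']+c['cy'],q[2]
E
python3 - <<'E'
from h import *
d=np.load('side1.npz')['d']
for z in (.12,.16,.2):
    u,v,q=proj('side',[.617,.0675,z]);print(z,(u-240)*4,(v-100)*4,q,d[int(v),int(u)])
p,dd=read_camera('scene');cv2.imwrite('pics/sc1.png',cv2.resize(p[130:280,210:410,::-1],None,fx=4,fy=4,interpolation=cv2.INTER_CUBIC))
for z in (.12,.16,.2):
    u,v,q=proj('scene',[.617,.0675,z]);print(z,(u-210)*4,(v-130)*4,q,dd[int(v),int(u)])
E
```

```text
0.12 292.95923414353524 308.534266473609 1.2185200601773123 1.3072846
0.16 293.45969095729674 259.2047824227112 1.1906490942416543 1.0716492
0.2 293.98413895986573 207.5105129735722 1.1627781283059966 1.087826
0.12 425.8076479680044 333.54152923782726 1.1617310394003613 1.2033601
0.16 424.8803185425875 299.98284854416863 1.1284008980179883 1.0493723
0.2 423.89653975867986 264.38134903656965 1.095070756635615 1.041084
```

View pics/sc1.png

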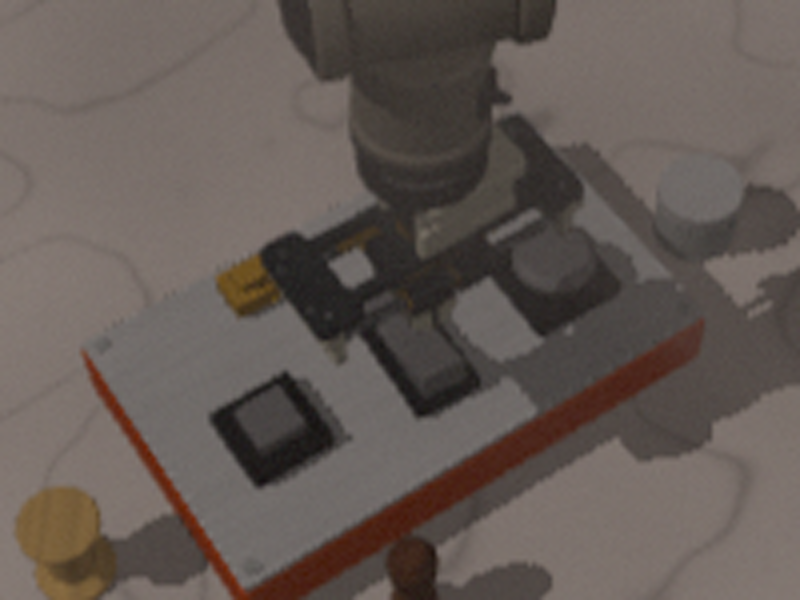

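The tip is seen at about (425,320) in the crop, over the rocker's far half, which matches the projection. I'm centring on the pad and pressing slowly.

Request:
drive_tool --pt "1 -1 6 2 0 0 0" --pt "1 -3 12 4 0 0 0" --pt "1 -3 18 4 0 0 0" --pt "1 -3 22 4 0 0 0" --pt "1 -3 25 4 0 0 0" --pt "1 -3 28 4 0 0 0" --pt "1 -3 31 4 0 0 0" --pt "1 -3 31 4 0 0 0"

```text
time: 2.92
position: [0.6211, 0.0728, 0.0905]
tool_rot: [-1.352, 0.955, -0.954]
force: [-0.9, 0.2, -0.4]
width: 0.006
```

Request:
drive_tool --pt "1 0 1.5 0 0 0 0" --pt "1 0 3 0 0 0 0" --pt "1 0 4 0 0 0 0" --pt "1 0 5 0 0 0 0" --pt "1 0 5 0 0 0 0"

```text
time: 3.33
position: [0.6213, 0.0729, 0.086]
tool_rot: [-1.352, 0.955, -0.955]
force: [0.1, 0.3, -0.3]
width: 0.005
```

Run:
```python
from h import *
for n,o in (('side',(240,100)),('scene',(210,130))):
    p,d=read_camera(n);x,y=o;cv2.imwrite(f'pics/{n}2.png',cv2.resize(p[y+60:y+130,x+30:x+130,::-1],None,fx=7,fy=7,interpolation=cv2.INTER_CUBIC)) 
s=bot.observe();print(s['time'],s['position'],s['force'],s['width'])
```

```text
3.4333 [0.62140142 0.07286899 0.08620223] [-0.68841679 -0.7066207  -0.08897979] 0.0032799481382349
```

View pics/side2.png

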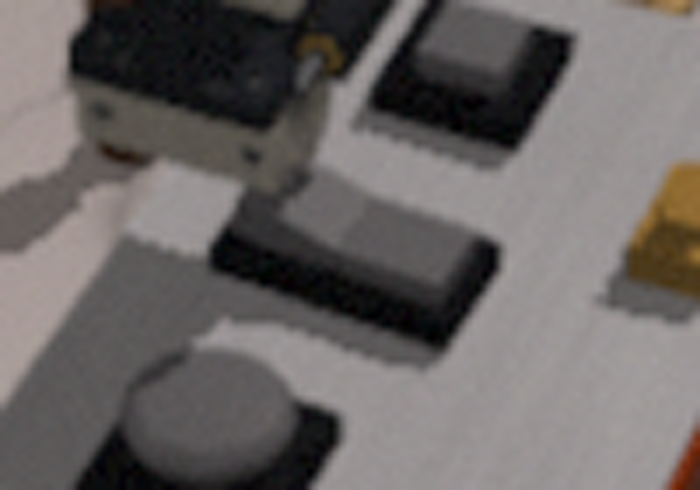

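View pics/scene2.png

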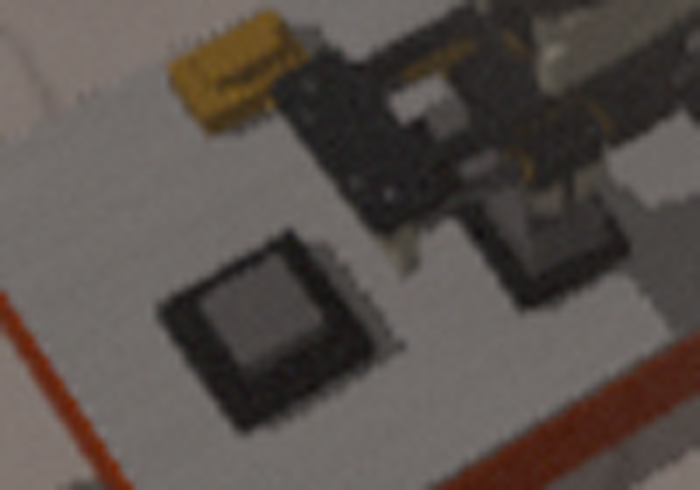

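Request:
drive_tool --pt "1 0 1 0 0 0 0" --pt "1 0 2 0 0 0 0" --pt "1 0 3 0 0 0 0" --pt "1 0 3 0 0 0 0" --pt "1 0 3 0 0 0 0"

```text
time: 3.85
position: [0.6214, 0.0728, 0.0831]
tool_rot: [-1.352, 0.955, -0.955]
force: [0.3, -0.4, 0.7]
width: 0.006
```

Request:
drive_tool --pt "1 0 1 0 0 0 0" --pt "1 0 2 0 0 0 0" --pt "1 0 2 0 0 0 0" --pt "1 0 2 0 0 0 0"

```text
time: 4.18
position: [0.6214, 0.0729, 0.0811]
tool_rot: [-1.352, 0.955, -0.955]
force: [-0.5, 0.2, -0.6]
width: 0.007
```

Run:
```python
from h import *
for n,o in (('side',(240,100)),('scene',(210,130))):
    p,d=read_camera(n);x,y=o;cv2.imwrite(f'pics/{n}3.png',cv2.resize(p[y+60:y+130,x+30:x+130,::-1],None,fx=7,fy=7,interpolation=cv2.INTER_CUBIC)) 
s=bot.observe();p,d=read_camera('wrist');np.savez('w3.npz',p=p,d=d,pos=s['position'],rot=s['tool_rot']);cv2.imwrite('pics/w3.png',p[:,:,::-1])
```

```text
(no output)
```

View pics/side3.png

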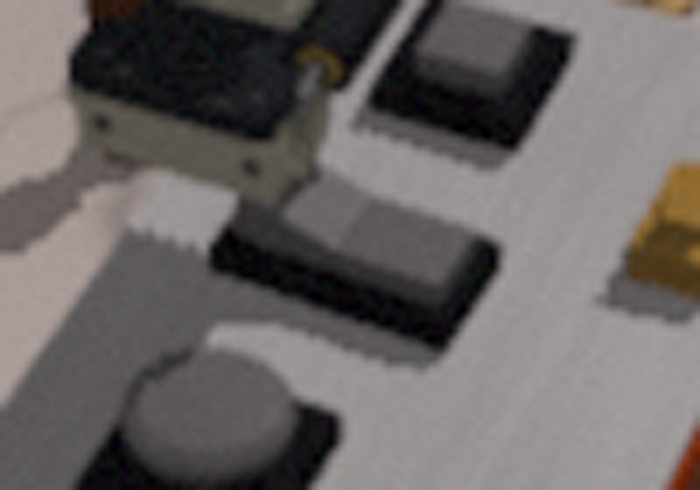

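View pics/scene3.png

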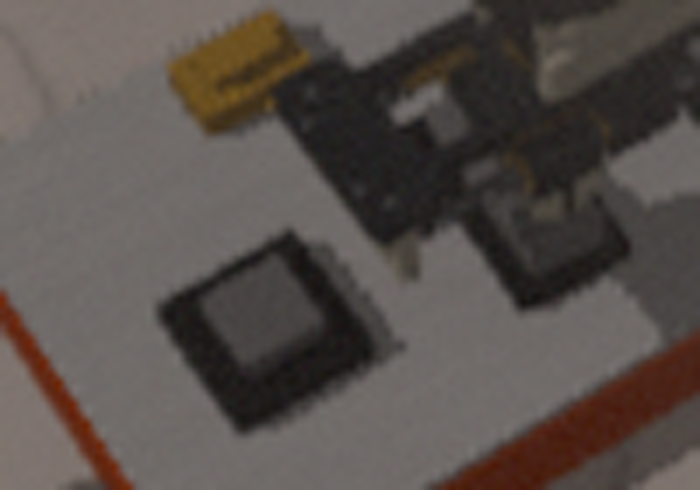

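View pics/w3.png

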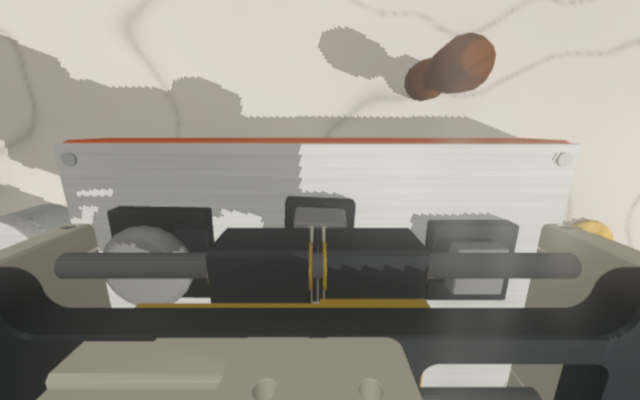

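Run:
```python
from h import *
d=np.load('w3.npz')['d']
for u,v in [(302,212),(320,212),(338,212),(303,220),(337,220),(320,203),(280,180)]:
    print((u,v),wray('w3.npz',u,v,d=d[v,u]).round(4))
s=bot.observe();print(s['time'],s['position'],s['force'],s['joint_torque'])
```

```text
(302, 212) [0.6317 0.087  0.0837]
(320, 212) [0.6358 0.0757 0.0838]
(338, 212) [0.6396 0.0643 0.083 ]
(303, 220) [0.6301 0.0852 0.0937]
(337, 220) [0.6366 0.0644 0.0913]
(320, 203) [0.6392 0.0768 0.0741]
(280, 180) [0.6423 0.1089 0.0606]
4.3333 [0.62144423 0.07284323 0.0812477 ] [-0.28271575 -0.24906208  0.16798932] [-4.75932866e-04 -5.55412209e+01 -2.24413991e+01  5.53467998e-02
 -6.29772129e-02 -6.85808504e-05]
```

Run:
```python
from h import *
s=bot.observe();P=s['position'];Rm=R.from_rotvec(s['tool_rot']).as_matrix()
for n,o in (('scene',(280,195)),('side',(270,160)),):
    p,d=read_camera(n);x,y=o;k=10
    im=cv2.resize(p[y:y+50,x:x+70,::-1],None,fx=k,fy=k,interpolation=cv2.INTER_CUBIC)
    im=np.clip(im*1.5,0,255).astype(np.uint8)
    for dz,col in ((-.0095,(0,0,255)),(0.0095,(0,255,0))):
        u,v,_=proj(n,P+Rm@[0,0,dz]); cv2.circle(im,(int((u-x+.5)*k),int((v-y+.5)*k)),3,col,-1)
    cv2.imwrite(f'pics/{n}4.png',im)
```

```text
(no output)
```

View pics/scene4.png

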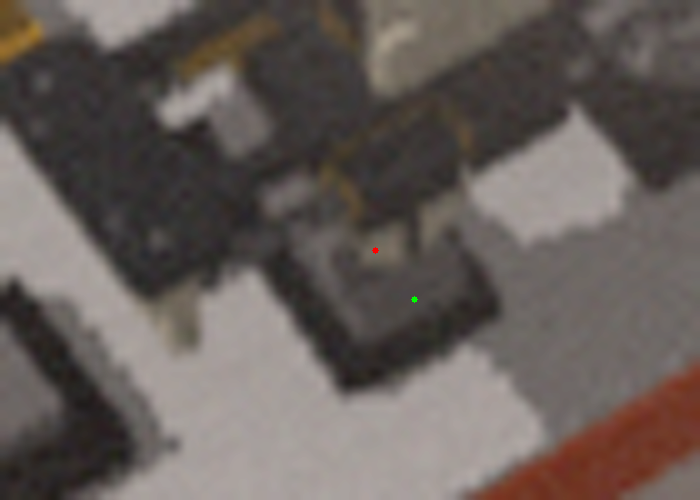

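View pics/side4.png

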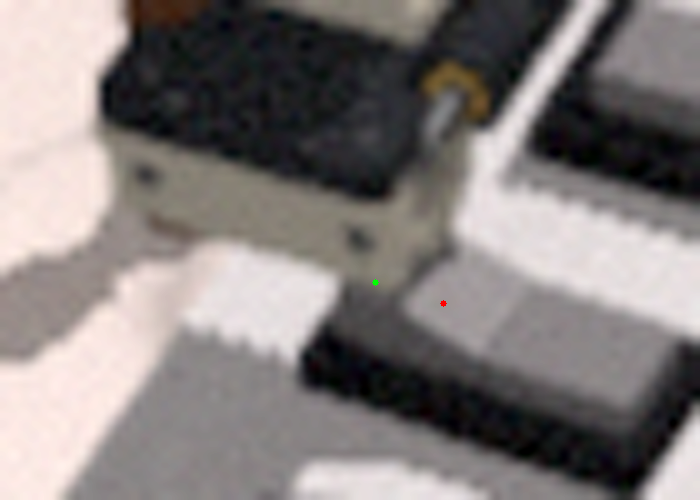

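Run:
```python
from h import *
a=np.load('w3.npz');d=a['d'];c=camera_info('wrist');M=np.array(c['mount'])
im=a['p'][200:250,285:355,::-1];cv2.imwrite('pics/w3f.png',cv2.resize(np.clip(im*1.3,0,255).astype(np.uint8),None,fx=10,fy=10,interpolation=cv2.INTER_NEAREST))
for v in range(216,240,2):
    row=[]
    for u in range(307,331,2):
        z=d[v,u];q=M@np.array([(u-c['cx'])/c['fx']*z,(v-c['cy'])/c['fy']*z,z,1]);row.append('%d/%d'%(q[1]*1000,q[2]*1000))
    print(v,row)
```

```text
216 ['-6/13', '-7/13', '-7/13', '-7/13', '-6/13', '-6/12', '-6/13', '-6/13', '-6/13', '-6/13', '-6/12', '-7/13']
218 ['-8/12', '-9/12', '-9/12', '-8/12', '-8/12', '-8/12', '-8/12', '-8/12', '-8/12', '-7/12', '-7/12', '-8/12']
220 ['-11/11', '-11/11', '-11/11', '-10/11', '-10/11', '-11/11', '-10/11', '-11/12', '-12/12', '-10/11', '-10/11', '-10/11']
222 ['-12/11', '-13/11', '-13/11', '-13/11', '-13/11', '-13/11', '-12/10', '-12/10', '-13/11', '-12/10', '-12/11', '-14/11']
224 ['-13/10', '-14/10', '-15/10', '-15/10', '-14/10', '-14/10', '-14/10', '-13/10', '-13/10', '-13/10', '-13/10', '-14/10']
226 ['-13/8', '-15/9', '-21/11', '-21/11', '-13/8', '-13/8', '-13/8', '-14/9', '-21/11', '-14/8', '-14/9', '-13/8']
228 ['-92/37', '-92/37', '-24/11', '-25/12', '-13/7', '-14/7', '-13/7', '-14/7', '-24/11', '-25/11', '-92/37', '-91/36']
230 ['-93/36', '-94/37', '-26/11', '-28/11', '-23/9', '-23/9', '-22/9', '-23/9', '-27/11', '-91/36', '-93/36', '-93/36']
232 ['-95/37', '-95/36', '-31/11', '-31/11', '-28/10', '-27/9', '-27/9', '-26/9', '-30/11', '-91/35', '-95/36', '-95/36']
234 ['-97/36', '-97/36', '-33/11', '-32/10', '-30/10', '-30/10', '-29/9', '-29/9', '-34/11', '-91/34', '-97/37', '-97/36']
236 ['-98/36', '-98/36', '-36/11', '-33/10', '-32/9', '-33/10', '-34/10', '-33/10', '-36/11', '-91/33', '-99/37', '-98/36']
238 ['-100/36', '-100/37', '-40/11', '-35/9', '-36/10', '-35/9', '-35/9', '-35/9', '-39/11', '-91/33', '-99/36', '-100/37']
```

View pics/w3f.png

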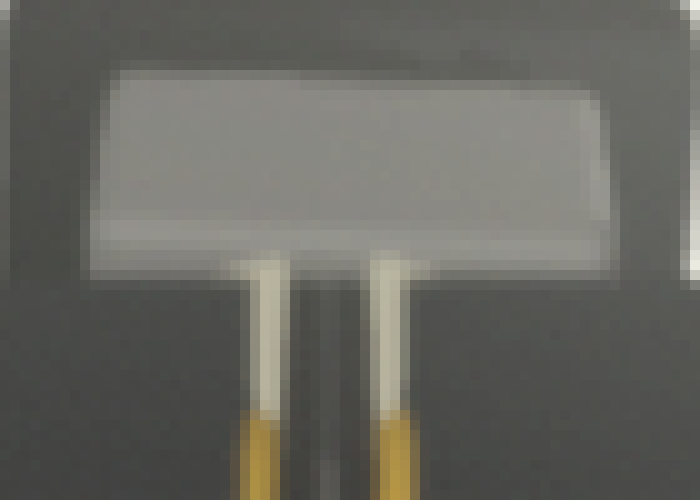

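The wrist depth shows that the rocker is still untouched: its outer edge lies about 14 mm above the nominal TCP, and the visible finger ends lie about 18–20 mm behind the TCP. The scene image agrees, so the real tips are shorter than nominal. Lateral placement is good. I'll continue down in small steps, watching the force.

Request:
drive_tool --pt "1 0 1.5 0 0 0 0" --pt "1 0 3 0 0 0 0" --pt "1 0 4 0 0 0 0" --pt "1 0 5 0 0 0 0" --pt "1 0 5 0 0 0 0"

```text
time: 4.85
position: [0.6212, 0.0729, 0.0759]
tool_rot: [-1.352, 0.955, -0.954]
force: [-1.0, 0.5, 0.4]
width: 0.004
```

Request:
drive_tool --pt "1 0 1 0 0 0 0" --pt "1 0 2 0 0 0 0" --pt "1 0 3 0 0 0 0" --pt "1 0 3 0 0 0 0"

```text
time: 5.18
position: [0.6218, 0.0729, 0.0735]
tool_rot: [-1.351, 0.954, -0.955]
force: [1.1, 0.8, 0.9]
width: 0.006
```

Request:
drive_tool --pt "1 0 1 0 0 0 0" --pt "1 0 2 0 0 0 0" --pt "1 0 3 0 0 0 0"

```text
time: 5.43
position: [0.6221, 0.073, 0.0705]
tool_rot: [-1.35, 0.953, -0.956]
force: [1.5, 0.1, 3.5]
width: 0.005
```

Request:
drive_tool --pt "1 0 1 0 0 0 0" --pt "1 0 2 0 0 0 0" --pt "1 0 2 0 0 0 0"

```text
time: 5.68
position: [0.6213, 0.0728, 0.0679]
tool_rot: [-1.352, 0.955, -0.955]
force: [1.3, 0.1, 2.3]
width: 0.006
```

Run:
```python
from h import *
s=bot.observe();print(s['time'],s['position'],s['force']);p,d=read_camera('wrist');np.savez('w5.npz',p=p,d=d,pos=s['position'],rot=s['tool_rot'])
cv2.imwrite('pics/w5f.png',cv2.resize(np.clip(p[190:250,270:370,::-1]*1.3,0,255).astype(np.uint8),None,fx=7,fy=7,interpolation=cv2.INTER_NEAREST))
for u,v in [(305,v) for v in range(202,232,3)]+[(330,v) for v in range(202,232,3)]:
    print((u,v),wray('w5.npz',u,v,d=d[v,u]).round(4))
```

```text
5.6833 [0.62131022 0.07277638 0.0679201 ] [1.25521647 0.12199732 2.28872417]
(305, 202) [0.6374 0.087  0.0651]
(305, 205) [0.6375 0.0867 0.0726]
(305, 208) [0.6361 0.0862 0.0742]
(305, 211) [0.6345 0.0856 0.0752]
(305, 214) [0.6321 0.0848 0.0738]
(305, 217) [0.6318 0.0845 0.0788]
(305, 220) [0.6314 0.0842 0.0833]
(305, 223) [0.6306 0.0837 0.0862]
(305, 226) [0.6295 0.0833 0.0885]
(305, 229) [0.6547 0.0887 0.1602]
(330, 202) [0.6421 0.0704 0.0611]
(330, 205) [0.6423 0.0709 0.0699]
(330, 208) [0.6415 0.0708 0.0741]
(330, 211) [0.6398 0.0702 0.075 ]
(330, 214) [0.638  0.0696 0.0753]
(330, 217) [0.6363 0.069  0.0762]
(330, 220) [0.6361 0.0692 0.0817]
(330, 223) [0.6355 0.0692 0.0858]
(330, 226) [0.6346 0.069  0.0886]
(330, 229) [0.6579 0.081  0.1615]
```

View pics/w5f.png

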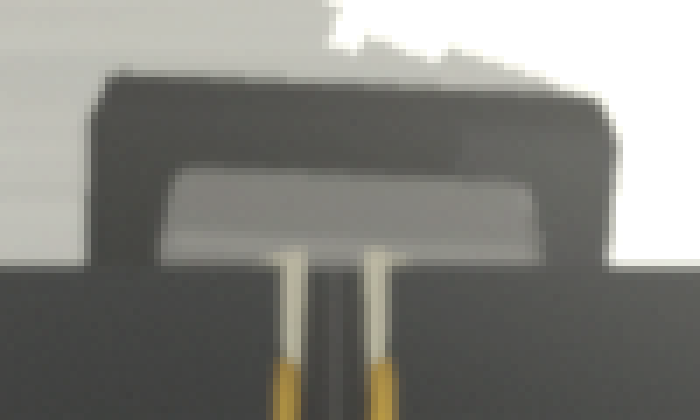

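Contact is made at 3 N and the rocker is tipping: its outer edge is down to about 88 mm. Next I go on to the stop.

Request:
drive_tool --pt "1 0 1 0 0 0 0" --pt "1 0 2 0 0 0 0" --pt "1 0 3 0 0 0 0" --pt "1 0 3 0 0 0 0"

```text
time: 6.07
position: [0.6214, 0.0728, 0.065]
tool_rot: [-1.352, 0.955, -0.955]
force: [2.0, 0.0, 1.1]
width: 0.006
```

Request:
drive_tool --pt "1 0 0.7 0 0 0 0" --pt "1 0 1.5 0 0 0 0" --pt "1 0 1.5 0 0 0 0"

```text
time: 6.32
position: [0.6214, 0.0728, 0.0638]
tool_rot: [-1.351, 0.954, -0.955]
force: [1.3, 0.0, 3.2]
width: 0.003
```

Request:
drive_tool --pt "1 0 0.7 0 0 0 0" --pt "1 0 1.5 0 0 0 0" --pt "1 0 1.5 0 0 0 0"

```text
time: 6.57
position: [0.6215, 0.0728, 0.0636]
tool_rot: [-1.351, 0.954, -0.955]
force: [-1.9, 0.3, 11.4]
width: 0.003
```

Run:
```python
from h import *
s=bot.observe();print(s['time'],s['position'],s['force']);p,d=read_camera('wrist');np.savez('w5.npz',p=p,d=d,pos=s['position'],rot=s['tool_rot'])
for u,v in [(305,v) for v in range(208,232,2)]+[(330,v) for v in range(208,232,2)]:
    print((u,v),wray('w5.npz',u,v,d=d[v,u]).round(4))
p,d=read_camera('side');cv2.imwrite('pics/side6.png',cv2.resize(p[160:230,270:370,::-1],None,fx=7,fy=7,interpolation=cv2.INTER_CUBIC))
```

```text
6.5667 [0.62153072 0.07282122 0.06364939] [-1.8524501   0.26403439 11.42362752]
(305, 208) [0.6374 0.0864 0.0736]
(305, 210) [0.6359 0.086  0.0729]
(305, 212) [0.6352 0.0856 0.0747]
(305, 214) [0.6342 0.0852 0.0754]
(305, 216) [0.6327 0.0848 0.0749]
(305, 218) [0.6312 0.0843 0.0742]
(305, 220) [0.6311 0.0841 0.0775]
(305, 222) [0.6308 0.0839 0.0805]
(305, 224) [0.6309 0.0837 0.0841]
(305, 226) [0.6297 0.0833 0.0843]
(305, 228) [0.6549 0.0888 0.1552]
(305, 230) [0.6551 0.0888 0.1577]
(330, 208) [0.6423 0.0712 0.0723]
(330, 210) [0.6414 0.0709 0.0734]
(330, 212) [0.6405 0.0707 0.0747]
(330, 214) [0.6392 0.0702 0.0745]
(330, 216) [0.638  0.0698 0.0748]
(330, 218) [0.6873 0.096  0.2425]
(330, 220) [0.6356 0.0689 0.0752]
(330, 222) [0.6354 0.069  0.0786]
(330, 224) [0.6352 0.0691 0.0817]
(330, 226) [0.6352 0.0692 0.0854]
(330, 228) [0.6577 0.0809 0.1553]
(330, 230) [0.6578 0.081  0.1574]
```

View pics/side6.png

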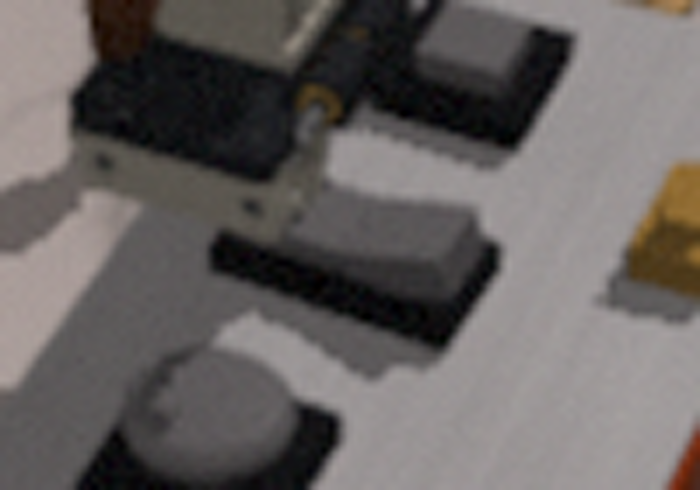

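The rocker is on: the force rose to 11 N at the stop, its far edge is at 84 mm, and the near half is now up (about (440,220) in the side crop). With the tip on the 84 mm surface the TCP reads 63.6 mm, so the tips sit about 20 mm behind the TCP. Lifting and moving over the key.

Request:
drive_tool --pt "1 0 -12 0 0 0 0" --pt "1 0 -30 0 0 0 0" --pt "1 8 -43 -2 0 0 0" --pt "1 30 -45 -8 0 0 0" --pt "1 62 -45 -16 0 0 0" --pt "1 92 -45 -24 0 0 0" --pt "1 110 -45 -29 0 0 0" --pt "1 113 -42 -29.5 0 0 0"

```text
time: 7.33
position: [0.6311, -0.0472, 0.1044]
tool_rot: [-1.351, 0.957, -0.958]
force: [-0.6, 0.5, 0.7]
width: 0.006
```

Request:
drive_tool --pt "1 0 5 0 0 0 0" --pt "1 0 12 0 0 0 0" --pt "1 0 15 0 0 0 0" --pt "1 0 15 0 0 0 0"

```text
time: 7.67
position: [0.6303, -0.042, 0.0877]
tool_rot: [-1.353, 0.956, -0.951]
force: [0.6, 1.0, -0.2]
width: 0.007
```

Run:
```python
from h import *
s=bot.observe();print(s['time'],s['position'],s['force']);p,d=read_camera('wrist');np.savez('w7.npz',p=p,d=d,pos=s['position'],rot=s['tool_rot'])
cv2.imwrite('pics/w7.png',np.clip(p[:,:,::-1]*1.2,0,255).astype(np.uint8))
p,d=read_camera('scene');cv2.imwrite('pics/scene7.png',np.clip(1.4*cv2.resize(p[180:280,240:370,::-1],None,fx=6,fy=6,interpolation=cv2.INTER_CUBIC),0,255).astype(np.uint8))
```

```text
7.6667 [ 0.63031831 -0.04197976  0.08767113] [ 0.60291466  1.02324834 -0.19658191]
```

View pics/w7.png

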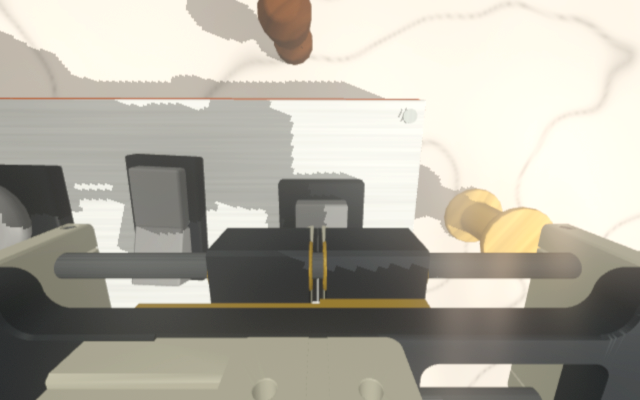

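View pics/scene7.png

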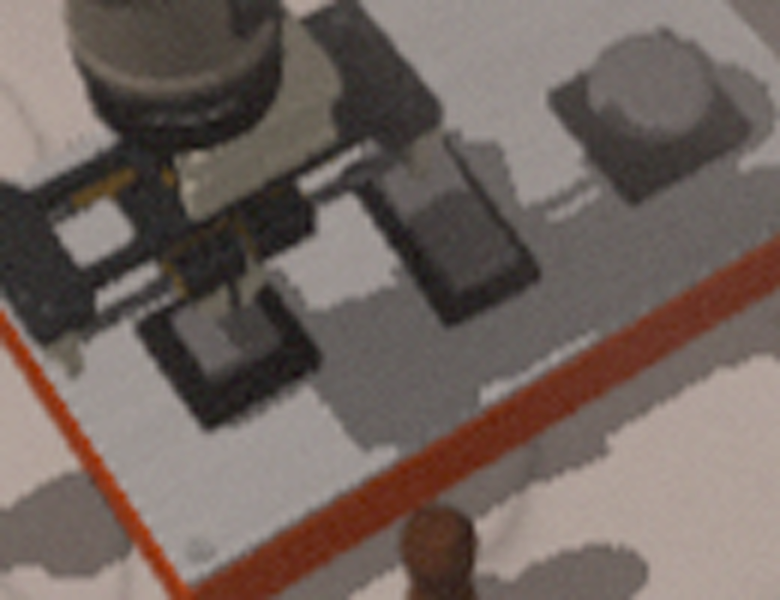

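The wrist view shows the key's top at columns 296–347, about 3 mm to tool +x of the tips. The rocker stays tipped on. I'll shift by 2 mm and press down.

Request:
drive_tool --pt "1 1 5 0.5 0 0 0" --pt "1 2 10 1 0 0 0" --pt "1 2 15 1 0 0 0" --pt "1 2 18 1 0 0 0" --pt "1 2 20 1 0 0 0" --pt "1 2 20 1 0 0 0"

```text
time: 8.27
position: [0.6326, -0.045, 0.0685]
tool_rot: [-1.352, 0.956, -0.954]
force: [-0.0, 0.5, -0.3]
width: 0.009
```

Request:
drive_tool --pt "1 0 1 0 0 0 0" --pt "1 0 2 0 0 0 0" --pt "1 0 3 0 0 0 0" --pt "1 0 4 0 0 0 0" --pt "1 0 5 0 0 0 0" --pt "1 0 5 0 0 0 0"

```text
time: 8.77
position: [0.6331, -0.0451, 0.0645]
tool_rot: [-1.351, 0.954, -0.955]
force: [-0.1, 0.8, 1.6]
width: 0.011
```

Request:
drive_tool --pt "1 0 1 0 0 0 0" --pt "1 0 2 0 0 0 0" --pt "1 0 3 0 0 0 0" --pt "1 0 4 0 0 0 0" --pt "1 0 4 0 0 0 0"

```text
time: 9.18
position: [0.6331, -0.0451, 0.0601]
tool_rot: [-1.351, 0.954, -0.955]
force: [0.2, 0.5, 2.7]
width: 0.008
```

Request:
drive_tool --pt "1 0 1 0 0 0 0" --pt "1 0 2 0 0 0 0" --pt "1 0 2 0 0 0 0"

```text
time: 9.43
position: [0.6331, -0.0451, 0.058]
tool_rot: [-1.351, 0.954, -0.955]
force: [0.7, 0.3, 2.0]
width: 0.007
```

Request:
drive_tool --pt "1 0 0.7 0 0 0 0" --pt "1 0 1.5 0 0 0 0" --pt "1 0 1.5 0 0 0 0"

```text
time: 9.68
position: [0.6332, -0.0451, 0.0577]
tool_rot: [-1.351, 0.954, -0.955]
force: [-1.8, 0.4, 8.2]
width: 0.008
```

Request:
drive_tool --pt "1 0 0.5 0 0 0 0" --pt "1 0 1 0 0 0 0" --pt "1 0 1 0 0 0 0"

```text
time: 9.93
position: [0.6332, -0.0451, 0.0576]
tool_rot: [-1.351, 0.953, -0.956]
force: [-5.1, 0.4, 14.5]
width: 0.006
```

The key is at its solid stop: TCP 57.6 mm against 57.6 expected, 14 N. Lifting and moving to the mushroom.

Request:
drive_tool --pt "1 0 -14 0 0 0 0" --pt "1 0 -35 0 0 0 0" --pt "1 -6 -52 0 0 0 0" --pt "1 -25 -56 1 0 0 0" --pt "1 -60 -56 2 0 0 0" --pt "1 -96 -56 3 0 0 0" --pt "1 -132 -56 4 0 0 0" --pt "1 -160 -56 5 0 0 0"

```text
time: 10.6
position: [0.5827, 0.1096, 0.1111]
tool_rot: [-1.352, 0.956, -0.953]
force: [-0.5, 0.3, 0.3]
width: 0.008
```

Request:
drive_tool --pt "1 -28 0 1 0 0 0" --pt "1 -50 0 2 0 0 0" --pt "1 -64 0 2 0 0 0" --pt "1 -68 4 2 0 0 0" --pt "1 -68 8 2 0 0 0" --pt "1 -68 8 2 0 0 0"

```text
time: 11.1
position: [0.563, 0.1712, 0.1023]
tool_rot: [-1.353, 0.956, -0.954]
force: [-0.4, -0.1, 0.2]
width: 0.006
```

Run:
```python
from h import *
s=bot.observe();print(s['time'],s['position'],s['force']);p,d=read_camera('wrist');np.savez('w8.npz',p=p,d=d,pos=s['position'],rot=s['tool_rot'])
cv2.imwrite('pics/w8.png',np.clip(p[:,:,::-1]*1.2,0,255).astype(np.uint8))
p,d=read_camera('scene');cv2.imwrite('pics/scene8.png',np.clip(1.4*cv2.resize(p[170:270,250:380,::-1],None,fx=6,fy=6,interpolation=cv2.INTER_CUBIC),0,255).astype(np.uint8))
```

```text
11.1 [0.56302612 0.1712011  0.10233758] [-0.43915139 -0.05590481  0.16262634]
```

View pics/w8.png

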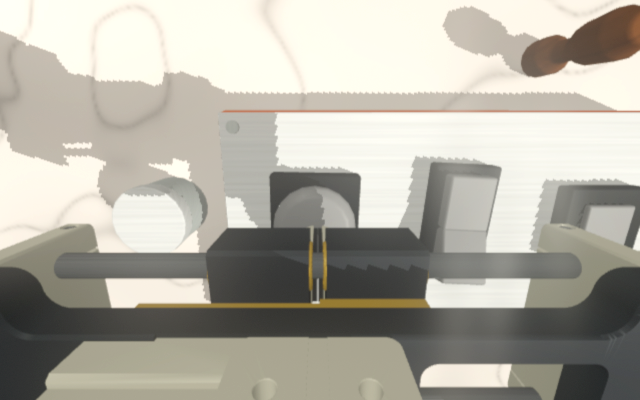

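View pics/scene8.png

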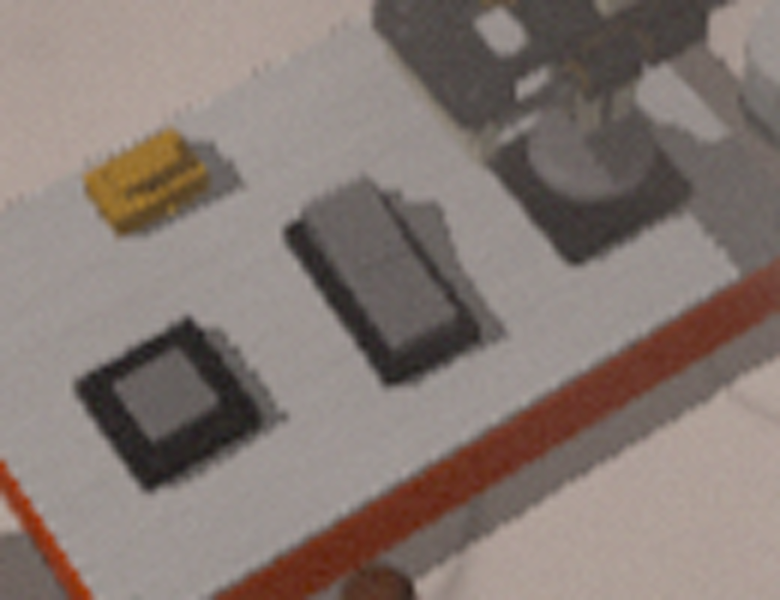

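The scene crop shows the key sunk and flat, the rocker tipped on, and the die undisturbed. In the wrist view the mushroom is centred under the tips (column 315 against 317). Now pressing.

Request:
drive_tool --pt "1 0 5 0 0 0 0" --pt "1 0 11 0 0 0 0" --pt "1 0 17 0 0 0 0" --pt "1 0 20 0 0 0 0" --pt "1 0 20 0 0 0 0"

```text
time: 11.62
position: [0.5627, 0.1718, 0.0824]
tool_rot: [-1.353, 0.956, -0.954]
force: [-0.7, -0.3, -0.2]
width: 0.007
```

Request:
drive_tool --pt "1 0 2 0 0 0 0" --pt "1 0 4 0 0 0 0" --pt "1 0 6 0 0 0 0" --pt "1 0 8 0 0 0 0" --pt "1 0 10 0 0 0 0" --pt "1 0 11 0 0 0 0" --pt "1 0 12 0 0 0 0" --pt "1 0 12 0 0 0 0"

```text
time: 12.28
position: [0.5637, 0.1722, 0.072]
tool_rot: [-1.351, 0.954, -0.955]
force: [-1.5, -0.1, 5.3]
width: 0.004
```

Request:
drive_tool --pt "1 0 1 0 0 0 0" --pt "1 0 2 0 0 0 0" --pt "1 0 2.5 0 0 0 0" --pt "1 0 2.5 0 0 0 0"

```text
time: 12.62
position: [0.5637, 0.1722, 0.0703]
tool_rot: [-1.351, 0.954, -0.955]
force: [-2.3, -1.2, 10.1]
width: 0.005
```

The mushroom is at its stop: TCP 70.3 mm, 10 N. Holding.

Request:
drive_tool --pt "1 0 0.7 0 0 0 0" --pt "1 0 0.7 0 0 0 0" --pt "1 0 0.7 0 0 0 0" --pt "1 0 0.7 0 0 0 0" --pt "1 0 0.7 0 0 0 0" --pt "1 0 0.7 0 0 0 0" --pt "1 0 0.7 0 0 0 0" --pt "1 0 0.7 0 0 0 0"

```text
time: 13.28
position: [0.5638, 0.1723, 0.0703]
tool_rot: [-1.35, 0.953, -0.956]
force: [-3.5, -0.5, 13.7]
width: 0.004
```

Request:
drive_tool --pt "1 0 0 0 0 0 0" --pt "1 0 0 0 0 0 0" --pt "1 0 0 0 0 0 0" --pt "1 0 0 0 0 0 0" --pt "1 0 0 0 0 0 0" --pt "1 0 0 0 0 0 0" --pt "1 0 0 0 0 0 0" --pt "1 0 0 0 0 0 0"

```text
time: 13.95
position: [0.5638, 0.1723, 0.0703]
tool_rot: [-1.35, 0.953, -0.956]
force: [-3.8, -1.0, 14.3]
width: 0.002
```

Request:
drive_tool --pt "1 0 0 0 0 0 0" --pt "1 0 0 0 0 0 0" --pt "1 0 0 0 0 0 0" --pt "1 0 0 0 0 0 0" --pt "1 0 0 0 0 0 0" --pt "1 0 0 0 0 0 0" --pt "1 0 0 0 0 0 0" --pt "1 0 0 0 0 0 0"

```text
time: 14.62
position: [0.5638, 0.1723, 0.0703]
tool_rot: [-1.35, 0.953, -0.956]
force: [-4.3, -1.1, 13.4]
width: 0.006
```

Request:
drive_tool --pt "1 0 0 0 0 0 0" --pt "1 0 0 0 0 0 0" --pt "1 0 0 0 0 0 0" --pt "1 0 0 0 0 0 0"

```text
time: 14.95
position: [0.5638, 0.1723, 0.0703]
tool_rot: [-1.35, 0.953, -0.955]
force: [-3.9, -1.5, 14.0]
width: 0.007
```

Request:
drive_tool --pt "1 0 -6 0 0 0 0" --pt "1 0 -15 0 0 0 0" --pt "1 0 -30 0 0 0 0" --pt "1 0 -50 0 0 0 0" --pt "1 0 -75 0 0 0 0" --pt "1 0 -100 0 0 0 0" --pt "1 0 -115 0 0 0 0" --pt "1 0 -120 0 0 0 0"

```text
time: 15.62
position: [0.5645, 0.1724, 0.1914]
tool_rot: [-1.348, 0.951, -0.957]
force: [0.5, -0.2, 0.7]
width: 0.006
```

Request:
drive_tool --pt "1 0 0 -12 0 0 0" --pt "1 0 0 -30 0 0 0" --pt "1 0 0 -55 0 0 0" --pt "1 0 0 -80 0 0 0" --pt "1 0 0 -100 0 0 0" --pt "1 0 0 -110 0 0 0" --pt "1 0 0 -110 0 0 0"

```text
time: 16.2
position: [0.4573, 0.1349, 0.1878]
tool_rot: [-1.353, 0.957, -0.953]
force: [1.4, 0.4, -0.0]
width: 0.004
```

Run:
```python
from h import *
s=bot.observe();print(s['time'],s['position'],s['force'])
for n,(x,y) in (('scene',(210,150)),('side',(240,130))):
    p,d=read_camera(n);np.savez(n+'9.npz',p=p,d=d);cv2.imwrite(f'pics/{n}9.png',np.clip(1.3*cv2.resize(p[y:y+150,x:x+200,::-1],None,fx=4,fy=4,interpolation=cv2.INTER_CUBIC),0,255).astype(np.uint8))
```

```text
16.2 [0.45731099 0.13492888 0.18780833] [ 1.44126027  0.41843819 -0.0223289 ]
```

View pics/scene9.png

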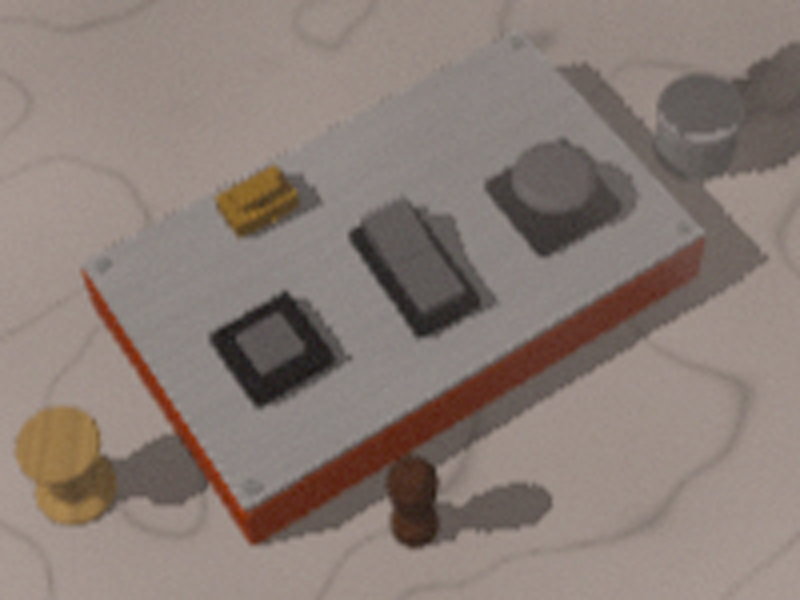

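View pics/side9.png

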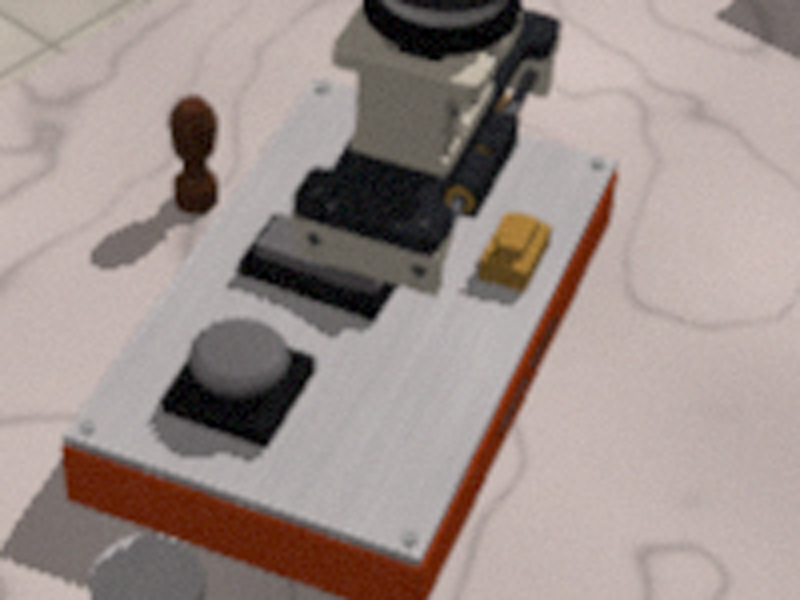

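The final views show the rocker on (far half level), the key in, and the mushroom back up at (555,177), the same pixel as at the start. The die, tin, spool and stamp are where they began. The tool is clear and the force reading is near zero, so I'm handing in.

```bash
python3 -c "
from h import *
print(workorder.sign_off())"
```

```text
the job is handed in; nothing more can be done
None
```

The press was started in the order asked, and the job was handed in after about 16 s of the 48 s allowed.

- **Rocker:** I pressed the far half until it stopped solidly at 11 N. Its outer edge measured about 84 mm above the bench, and the near half was visibly up.
- **Key:** I pushed it to its solid stop. The tool height matched the expected 57.6 mm, at 14 N.
- **Mushroom button:** I pressed it to its stop and held it there for about 2.3 s at 10–14 N. After release it came back up, sitting at the same place in the picture as at the start.

**Final checks:** The last camera views show the rocker on and the key in. The die, tin, spool and stamp are at the same pixel positions as in the first picture, except that only part of the tin showed in the last side view and the spool was hidden there. The gripper is clear, about 0.19 m up, with the force reading near zero (about 1.5 N at most, which is noise).

**One disagreement:** The closed fingertips sit about 20 mm behind the stated tool point. The first descent to the expected rocker height therefore touched nothing. The wrist depth image and the force reading showed this, so I pressed by contact from there on. The highest force I read was about 15 N.

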